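# Hang a freshly moulded denture plumb in the warm-air dryer

## Robot

A 7-joint arm with a two-finger parallel gripper is mounted at the origin on a cart in front of the work surface, level with it; the furniture and walls round the work are solid. World frame = base frame: x ahead of the robot, y to its left, z up, the work surface at z = 0. Lengths are in mm, angles in rad, forces in N, time in s.
With the tool pointing down it reaches from about 400 to 850 mm from the base axis. Payload 10.4 kg.
Tool frame: the origin (TCP) lies on the centre line of the jaws, within the pads' length; the fingertips stand 11 mm ahead of it and the grasp point (between the pads) lies 8 mm behind it; y points along the fingers, z is the direction in which the jaws open and shut, and the axes are right-handed (so a half turn about y gives the same grasp; the last joint's range is limited). The gripper opens to 85 mm and grips with 20 to 120 N. Pads are 22 mm wide; open, the fingers measure 114 mm over their backs; the gripper's body (76 mm by 85 mm) begins 54 mm behind the grasp point. The pads swing forward as they close: fully open they stand 13 mm farther back than shut.
Start: joints at [1.161, 0.332, -0.065, 1.46, 0.022, 1.35, -0.088], TCP at [235.789, -578.838, 242.338] pointing down, gripper open.
Joint ranges: [-2.6, 2.6], [-0.5, 2.12], [-1.47, 1.34], [0.16, 2.42], [-1.27, 4.41], [0.06, 2.06], [-2.6, 2.6]. Speed limits (rad/s): [2.22, 2.22, 2.79, 2.79, 3.14, 3.14, 3.14].

## Interface

Orientations are given as a unit quaternion [w, x, y, z].
In Python, from station import * gives the robot as it stands.
- The arm moves only by the tool send_rows, never from a script. Its argument "moves" is a list of rows, each an object with "linear": the shift along the tool's x, y, z in m, a list of three; "rot": the turn, a rotation vector about the tool's x, y, z in rad, a list of three. In form: [{"linear": [dx, dy, dz], "rot": [ax, ay, az]}, ...]. A call has 1 to 10 rows; each row is the pose to reach, as a shift and turn from the pose commanded when the call began, along the tool's axes at that moment; what a row does not reach only later rows make up. A row lasts 1/8 s, in which the tool goes at most 62.5 mm and 10.7 degrees, less where a joint would pass 70% of its speed; a pose out of reach is approached as far as the arm can. A call with a gripper value outside its range is refused whole. "claw" is the closure, from 0 (fully open) to 1 (shut), set as the call begins (left out, the last holds). The fingers move at their own pace and stop on an object; "grip_force" is the grip in N (left out, the last holds). Time passes only in rows, so rows that repeat a pose let the fingers close. It gives the time, the measured TCP pose, the force and the opening at its end, in the units of the state.
- state(): the state, without advancing time (a new reading comes with each control period).
- read_camera(name): name is "scene" or "top"; returns (picture, depth): 480x640x3 uint8, blue, green, red; 480x640 float32, mm along the optical axis (not along the pixel's ray), 0 where there is no reading.
- calibration(name): a dict with "K" (3x3 intrinsics, pixels), "R" (3x3) and "t" (3): a world point X has camera coordinates R X + t. Camera axes: x right, y down, z forward; pixel columns grow to the right and rows downward; lengths in mm; the calibration is good to about 2 mm. A picture is of the moment at which its call begins. calibration takes no time and is no camera call.
- hand_in(): hands the job in, once; it reports no verdict.
The state is a dict: "time": time; "joints": joint angles; "joint_velocities": joint speeds; "effort": joint torques, N m; "ee_pos": TCP position; "tool_rot": TCP orientation; "contact_force": force on the tool from outside, world axes, zero at the start; "ft_torque": the same for the moment, N m; "width": opening from 0.0 (shut) to 1.0 (fully open).
Only numpy, scipy, OpenCV 4.12 (cv2) and the standard library are available. Lean on these libraries where they do the work, as an engineer would, in place of code of your own. Each camera call takes 0.05 s, during which the arm holds its last target.

## Task

Lift the moulded denture level out of the open mould half by the round button at the end of its sprue, then, well clear of everything, ease the grip just enough that it swings down and hangs plumb below the fingers, and grip it firmly again. Hang it in the well of the dryer, its cross bar resting in both V rests, and let it go; only then switch the dryer on at the rocker. Leave the wax tin and the green-capped bottle where they stand.

Things in the scene. Friction and masses are not known exactly. Their poses are not given: they have to be found in the camera images.
- button (a point): Centre of the round pink button at the sprue end of a pink denture with ivory teeth (124 x 98 mm, flat, 0.12 kg). Button: 21 mm ball, two 8 mm flats 22 mm apart across own y. Own x runs from denture to button: level at the start, up when plumb. z: tooth side. Gripped on the flats it stays level above 20 N a finger, starts to swing at 10 to 15 N, hangs plumb at 1 to 2.5 N, slips out below 0.7 N.
- runner (a point): Middle of the denture's pink cross bar: round, 9 mm thick, 98 mm long, along own y. It lies 35 mm from the button's centre on the denture side; the denture's far end lies 113 mm from the button's centre. The denture, 64 mm wide, is in one plane with bar and button; own axes as for button.
- rest (a point): Where the middle of the cross bar lies when hung: half-way between the two steel V rests, 113 mm above the bench. The Vs open upward, are 25 mm wide at the mouth, 5 mm thick, 87 mm apart along own y, and rise to 119 mm above the bench. Between and below them is the dryer's open well, 80 mm along y, 60 along x, 80 deep.
- press (a point): Where to press: on the raised end of the black rocker switch (22 x 46 mm) on the dryer's top, 18 mm from its hinge; off, the spot stands about 15 mm above the dryer's top; it goes down about 6 mm.
- rocker (a joint): Rocker switch of the dryer, rad: 0 off, 0.34 fully on; grows as the raised end is pressed down; stays where it is left; takes about 2 N.
- denture: The denture on its sprues as one loose piece; origin and axes as for button.
- mould: Open mould half: aluminium frame filled with plaster, 108 (x) x 120 (y) x 34 mm, fixed; four 8 mm high dowels on its face. Origin at the centre of its underside. The denture lies half sunk (5 mm) in its impression; the button sticks out past the +x wall, towards the robot, its centre 20 mm clear of the wall, 74 mm along own x from the origin, 34 mm above the bench.
- dryer: White warm-air dryer, 136 (x) x 112 (y) x 100 mm high, fixed. Origin at the centre of its underside; the well is at its +x end (away from the robot), the flat deck with the rocker and a fixed dial at its -x end.
- wax_tin_4: Round white wax tin, 56 mm wide, 25 high, left of mould and dryer; origin at the centre of its underside.
- bottle_4: White bottle with green cap, 40 mm wide, 90 high, left of mould and dryer; origin at the centre of its underside.
There are look-alikes about, which are no part of the job. There is more than one size of the dryer; the one meant has the size given above.

How it is judged (in metres and radians):
On the way, in this order (a step that is already met when the one before it is completed fails the run):
1. the denture is lifted clear of the mould by its button, still roughly level (height (world z) of button above 0.1 m and angle between button's own x axis and vertical between 0.7 and 2.2 rad and contact force between the fingers and denture above 1 N), for 0.1 s.
2. the denture hangs plumb and still, clear of the bench, firmly gripped again (height (world z) of button above 0.135 m and angle between button's own x axis and vertical below 0.2 rad and angular speed of denture below 0.5 rad/s and contact force between the fingers and denture above 15 N), for 0.3 s.
3. the denture hangs by its cross bar in both V rests, let go, with the dryer still off (horizontal distance between runner and rest below 0.007 m and distance between runner and rest below 0.008 m and angle between button's own x axis and vertical below 0.3 rad and angle between the y axis of runner and the y axis of rest, either way round below 0.12 rad and contact force between the fingers and denture below 0.3 N and value of joint rocker below 0.1 rad), for 0.3 s.
At the end, for the whole second after the job is handed in: the denture hangs still by its cross bar in both V rests (bar's middle within 7 mm of its place, bar within 0.12 rad of the line of the rests, sprue within 0.3 rad of plumb), let go, and the rocker is on (over 0.26 rad) (horizontal distance between runner and rest below 0.007 m and distance between runner and rest below 0.008 m and angle between button's own x axis and vertical below 0.3 rad and angle between the y axis of runner and the y axis of rest, either way round below 0.12 rad and contact force between the fingers and denture below 0.3 N and value of joint rocker above 0.26 rad and linear speed of denture below 0.02 m/s); the robot touches nothing.
It fails at once if the wax tin or the bottle is pushed away by over 20 mm (distance of any of wax_tin_4, bottle_4 from where it was at the start of the episode above 0.02 m).
It also fails if it takes over 58 s, if anything falls off the work surface, if the arm or the gripper's body presses on something with over 40 N, if the wrist force passes 120 N, or if a joint passes its speed limit or range.

## Working session

There is one attempt and no reset: what is moved stays moved. The work goes in short steps, Python scripts to look and compute and a tool call to move; the robot and the scene stay as the last step left them, time stands still between calls to the robot, and variables do not carry over. Pictures are saved under pics/ and viewed, and the job is handed in when it is done.

Besides the shell and the picture viewer there is one more tool, called after "Emit:" as name(argument=value, ...) on one line, values as JSON. send_rows: Moves the arm, as the interface text tells. Its arguments: {"type":"object","properties":{"moves":{"type":"array"},"claw":{"type":"number"},"grip_force":{"type":"number"}},"required":["moves"]}

```bash
ls; mkdir -p pics; python3 - <<'E'
from station import *
import cv2, numpy as np
print(state())
for n in ("scene","top"):
    p,d=read_camera(n); cv2.imwrite(f"pics/{n}0.png",p); np.save(f"{n}0.npy",d)
    c=calibration(n); print(n,c)
E
```

```text
pics
{'time': 0.0, 'joints': array([ 1.16141251,  0.33287723, -0.06468839,  1.46096175,  0.02158506,
        1.34990972, -0.08852229]), 'joint_velocities': array([ 0.00048566, -0.0003766 , -0.0001918 , -0.00088191,  0.0014351 ,
       -0.00141702, -0.00034484]), 'effort': array([-1.15320063e-04, -6.25426698e+01,  4.91819100e-02, -3.91602802e+01,
        1.59689347e-02,  9.82322905e-03,  1.68176769e-05]), 'ee_pos': array([ 235.60961435, -578.48703539,  241.50279272]), 'tool_rot': array([ 0.1357732 , -0.13601205,  0.69442837, -0.6934231 ]), 'contact_force': array([-0.23709731,  0.62003448,  0.19314048]), 'ft_torque': array([ 0.03816979, -0.0138863 ,  0.03242022]), 'width': 1.004177705618731}
scene {'K': array([[484.98547138,   0.        , 317.81485044],
       [  0.        , 484.98547138, 243.98205399],
       [  0.        ,   0.        ,   1.        ]]), 'R': array([[ 0.68516782, -0.7281426 ,  0.01879929],
       [-0.41110555, -0.40789022, -0.81524095],
       [ 0.6012797 ,  0.55084837, -0.57881671]]), 't': array([-619.62678931,  159.8761544 ,  894.95664625])}
top {'K': array([[523.91695972,   0.        , 327.88297519],
       [  0.        , 523.91695972, 237.13298909],
       [  0.        ,   0.        ,   1.        ]]), 'R': array([[-0.01789635, -0.99977606,  0.01129368],
       [-0.99764167,  0.01710727, -0.06647132],
       [ 0.06626323, -0.01245664, -0.99772442]]), 't': array([-380.56931578,  518.97411192, 1361.72568925])}
```

View pics/scene0.png

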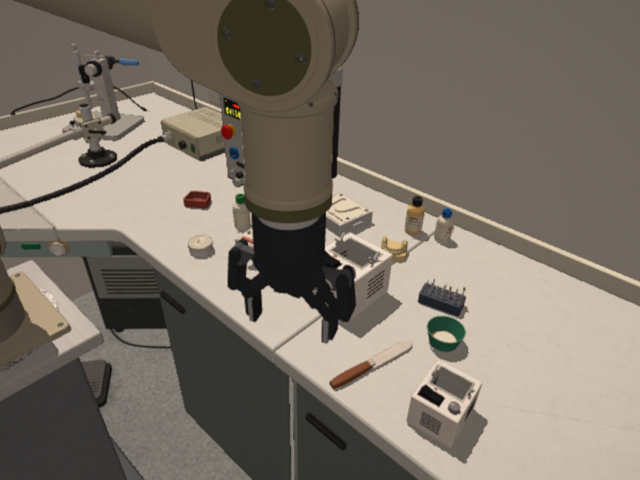

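View pics/top0.png

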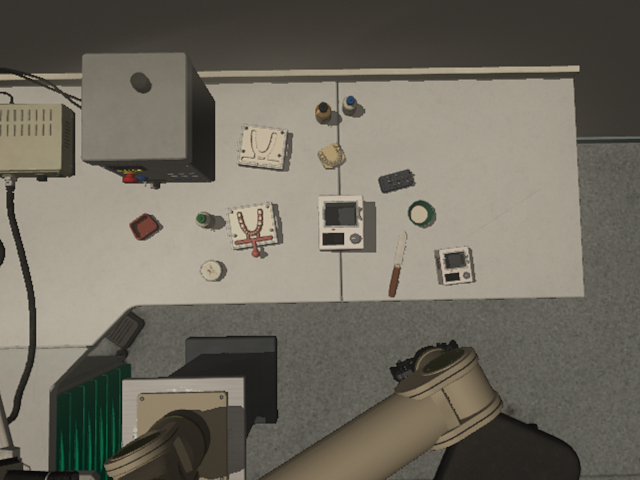

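The top view shows the mould with the pink denture near (254,228), with its button towards the robot at (256,254). The large dryer is at (343,222) and a small look-alike at (457,266). The tin is at (211,270) and the green-capped bottle at (203,219).

```bash
python3 - <<'E'
import cv2, numpy as np
p=cv2.imread("pics/top0.png")
a=cv2.resize(p[190:290,190:290],None,fx=6,fy=6,interpolation=cv2.INTER_CUBIC);cv2.imwrite("pics/z1.png",a)
a=cv2.resize(p[180:280,300:400],None,fx=6,fy=6,interpolation=cv2.INTER_CUBIC);cv2.imwrite("pics/z2.png",a)
E
```

```text
(no output)
```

View pics/z1.png

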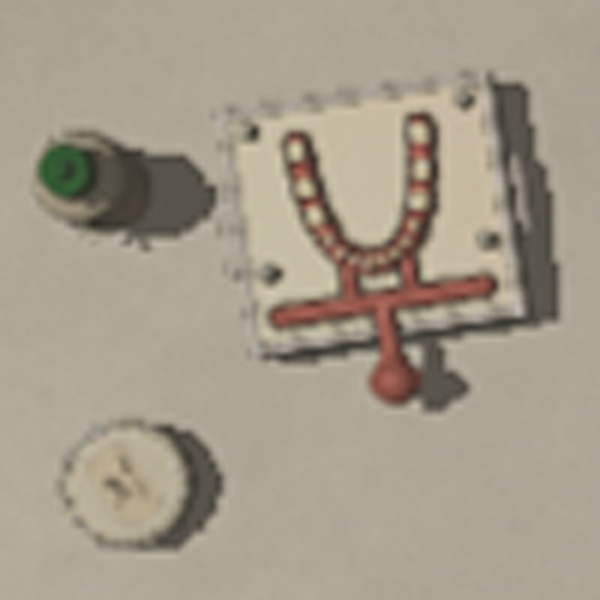

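View pics/z2.png

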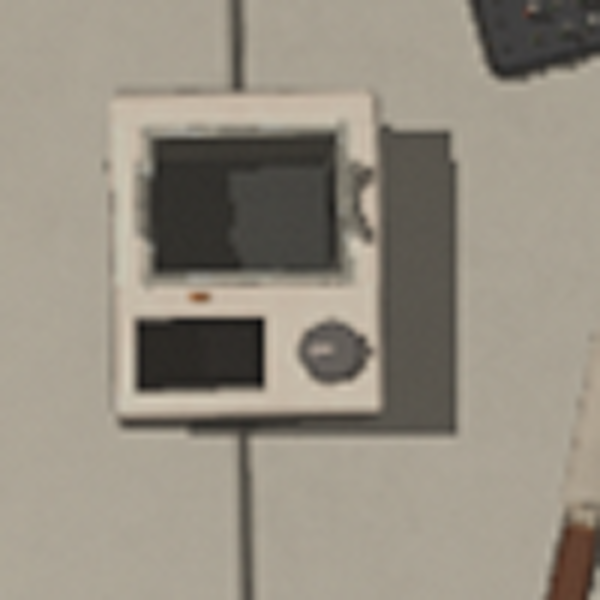

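```bash
cat > h.py <<'E'
import numpy as np, cv2
from station import *
from scipy.spatial.transform import Rotation as Rn
CAL={n:calibration(n) for n in("scene","top")}
def cast(n,uv,z):
    c=CAL[n]; uv=np.atleast_2d(np.array(uv,float))
    r=np.c_[uv,np.ones(len(uv))]@np.linalg.inv(c["K"]).T@c["R"]
    o=-c["R"].T@c["t"]; s=(z-o[2])/r[:,2]
    return o+r*s[:,None]
def proj(n,X):
    c=CAL[n]; q=(np.atleast_2d(X)@c["R"].T+c["t"])@c["K"].T
    return q[:,:2]/q[:,2:]
def cloud(n,d):
    c=CAL[n]; v,u=np.mgrid[0:480,0:640]
    q=np.stack([u*d,v*d,d],-1).reshape(-1,3)@np.linalg.inv(c["K"]).T
    return ((q-c["t"])@c["R"]).reshape(480,640,3)
def pink(p):
    h=cv2.cvtColor(p,cv2.COLOR_BGR2HSV)
    return (((h[...,0]<9)|(h[...,0]>170))&(h[...,1]>95)&(h[...,2]>60)).astype(np.uint8)
E
python3 - <<'E'
from h import *
p=cv2.imread("pics/top0.png"); d=np.load("top0.npy"); C=cloud("top",d)
m=pink(p); sub=np.zeros_like(m); sub[190:290,225:290]=m[190:290,225:290]
v,u=np.nonzero(sub)
print(len(v),u.min(),u.max(),v.min(),v.max())
for r in range(232,258): 
    q=np.nonzero(sub[r])[0]; print(r,q.min() if len(q) else None,q.max() if len(q) else None,len(q))
# depth-based dryer & mould
for nm,(r0,r1,c0,c1),(zl,zh) in [("dryer",(185,260,310,375),(93,106)),("mould",(195,255,222,285),(28,42))]:
    P=C[r0:r1,c0:c1].reshape(-1,3); k=(P[:,2]>zl)&(P[:,2]<zh); Q=P[k,:2].astype(np.float32)
    print(nm,k.sum(),np.median(P[k,2]),cv2.minAreaRect(Q))
    b=C[270:290,300:330].reshape(-1,3); print("bench z",np.median(b[:,2]))
E
```

```text
283 235 272 209 256
232 250 258 3
233 246 258 4
234 247 258 8
235 247 259 7
236 247 271 10
237 247 272 19
238 247 271 21
239 247 267 21
240 242 261 20
241 236 255 20
242 235 255 18
243 235 255 11
244 253 255 3
245 253 255 3
246 253 255 3
247 253 256 4
248 254 256 3
249 254 256 3
250 253 257 5
251 253 258 6
252 252 259 8
253 252 259 8
254 252 258 7
255 253 258 6
256 254 257 4
257 None None 0
dryer 1389 101.17629589498414 ((544.572509765625, -420.6079406738281), (112.12605285644531, 135.81446838378906), 89.28461456298828)
bench z 1.228186254725868
mould 1799 35.24672280596307 ((533.8781127929688, -191.52252197265625), (131.32611083984375, 121.71221160888672), 8.001317977905273)
bench z 1.228186254725868
```

```bash
python3 - <<'E'
from h import *
p=cv2.imread("pics/top0.png"); d=np.load("top0.npy"); C=cloud("top",d)
m=pink(p); sub=np.zeros_like(m); sub[190:290,225:290]=m[190:290,225:290]
b=np.zeros_like(sub); b[250:258]=sub[250:258]; v,u=np.nonzero(b)
B=cast("top",[[ (u.min()+u.max())/2,(v.min()+v.max())/2],[u.mean(),v.mean()]],34)
print("button",B)
# bar: pixels of sub with rows 236-244, excluding connectors
pts=[]
for c in list(range(235,246))+list(range(262,273)):
    r=np.nonzero(sub[234:246,c])[0]
    if len(r): pts.append([c,234+r.mean()])
W=cast("top",pts,34); vx,vy,x0,y0=cv2.fitLine(W[:,:2].astype(np.float32),cv2.DIST_L2,0,.01,.01).ravel()
print("bar dir deg",np.degrees(np.arctan2(vy,vx)),"ends",W[0],W[-1],"mid",(W[0]+W[-1])/2)
Q=C[185:260,310:375]
zz=Q[...,2]
print("high pts:")
for r,c in zip(*np.nonzero((zz>106)&(zz<135))): print(r+185,c+310,Q[r,c].round(1),p[r+185,c+310])
E
```

```text
button [[ 473.16046103 -200.5754954    34.        ]
 [ 473.40297051 -200.22373122   34.        ]]
bar dir deg -82.184944 ends [ 501.41075348 -147.57509235   34.        ] [ 514.10128837 -243.8543372    34.        ] mid [ 507.75602093 -195.71471477   34.        ]
high pts:
197 339 [ 605.8 -417.9  106.6] [163 180 195]
198 354 [ 602.6 -455.   107.6] [167 185 198]
199 324 [ 601.4 -380.6  106.6] [171 189 198]
199 346 [ 600.3 -435.1  108.2] [170 187 198]
199 351 [ 600.3 -447.6  106.5] [170 187 198]
199 357 [ 600.1 -462.5  106.7] [163 180 190]
200 330 [ 598.7 -395.4  106.3] [165 181 190]
201 328 [ 596.2 -390.4  107.3] [147 161 167]
201 339 [ 595.7 -417.7  107.2] [116 128 134]
201 340 [ 595.8 -420.2  106.4] [118 130 136]
201 341 [ 595.6 -422.6  107.2] [113 125 130]
201 350 [ 595.2 -445.   107.7] [122 136 142]
201 359 [ 594.8 -467.3  107.7] [170 187 199]
202 327 [ 593.8 -387.9  106.7] [126 136 139]
202 351 [ 592.9 -447.5  106.2] [74 82 86]
207 358 [ 578.9 -463.9  116.3] [107 120 125]
208 322 [ 577.4 -375.2  119.8] [151 165 172]
208 323 [ 577.  -377.6  123.1] [132 145 149]
208 357 [ 576.  -461.
[... 13468 characters left out ...]
]
243 339 [ 491.4 -415.6  108. ] [33 36 38]
243 340 [ 491.2 -418.   111.1] [34 37 39]
243 343 [ 491.3 -425.6  107. ] [28 30 31]
243 353 [ 490.5 -449.9  113.2] [ 98 109 117]
243 354 [ 490.5 -452.3  113.3] [ 87  95 102]
243 355 [ 490.6 -455.   110. ] [ 85  94 101]
243 356 [ 490.5 -457.4  110.3] [ 98 110 117]
244 326 [ 489.6 -383.6  106.1] [41 44 48]
244 330 [ 489.4 -393.4  106.7] [57 62 66]
244 331 [ 489.2 -395.9  108.4] [55 61 64]
244 336 [ 489.1 -408.2  106.5] [71 78 84]
244 362 [ 488.  -472.4  106.5] [164 181 195]
245 324 [ 487.1 -378.6  108.5] [112 125 133]
245 362 [ 485.5 -472.4  106.6] [164 182 195]
248 355 [ 478.4 -454.9  106.6] [125 140 153]
248 361 [ 478.1 -469.7  107.2] [123 136 149]
```

```bash
cat >> h.py <<'E'
def tgtR(jaw_deg,cur):
    z=np.array([np.cos(np.radians(jaw_deg)),np.sin(np.radians(jaw_deg)),0]); y=np.array([0,0,-1.])
    c=[]
    for s in(1,-1):
        zz=s*z; c.append(Rn.from_matrix(np.c_[np.cross(y,zz),y,zz]))
    return min(c,key=lambda r:(cur.inv()*r).magnitude())
def plan(pos,jaw_deg):
    s=state(); q=s["tool_rot"]; cur=Rn.from_quat([q[1],q[2],q[3],q[0]])
    R=tgtR(jaw_deg,cur); print("t",s["time"],"pos",s["ee_pos"].round(2),"w",round(s["width"],3),"F",s["contact_force"].round(2))
    print("linear m",(cur.inv().apply(np.array(pos)-s["ee_pos"])/1000).round(4),"rot",(cur.inv()*R).as_rotvec().round(4))
    print("tool axes (cols)\n",cur.as_matrix().round(4))
E
python3 - <<'E'
from h import *
plan((472,-200.5,140),-82.0)
p=cv2.imread("pics/top0.png"); print("tin",cast("top",[211,270],25),"bottle",cast("top",[202,219],90))
C=cloud("top",np.load("top0.npy")); print("box top",C[100,140],C[75,95],C[150,205])
E
```

```text
t 0.1 pos [ 235.69 -578.53  241.63] w 0.998 F [-0.21  0.37 -0.14]
linear m [-0.3615  0.1019 -0.2608] rot [1.200e-03 2.473e-01 2.000e-04]
tool axes (cols)
 [[-9.261e-01 -5.000e-04  3.773e-01]
 [-3.773e-01  1.100e-03 -9.261e-01]
 [ 0.000e+00 -1.000e+00 -1.200e-03]]
tin [[431.18796683 -83.18807925  25.        ]] bottle [[558.36308925 -74.83822173  90.        ]]
box top [7.84700878e+02 8.62223992e-02 3.24034850e+02] [838.99860013  93.62649557 324.60964988] [722.98674988 -92.09849485 132.29014348]
```

Emit:
send_rows(moves=[{"linear": [-0.03, 0, -0.02], "rot": [0, 0.02, 0]}, {"linear": [-0.07, 0, -0.05], "rot": [0, 0.05, 0]}, {"linear": [-0.11, 0, -0.08], "rot": [0, 0.08, 0]}, {"linear": [-0.15, 0, -0.11], "rot": [0, 0.11, 0]}, {"linear": [-0.19, 0, -0.14], "rot": [0, 0.14, 0]}, {"linear": [-0.23, 0.01, -0.17], "rot": [0, 0.17, 0]}, {"linear": [-0.27, 0.03, -0.2], "rot": [0, 0.2, 0]}, {"linear": [-0.31, 0.055, -0.225], "rot": [0, 0.22, 0]}, {"linear": [-0.34, 0.08, -0.247], "rot": [0, 0.24, 0]}, {"linear": [-0.361, 0.102, -0.261], "rot": [0.001, 0.247, 0]}], claw=0.4, grip_force=40)

```text
time: 1.35
ee_pos: [472.2, -199.0, 139.2]
tool_rot: [-0.05, 0.05, -0.705, 0.705]
contact_force: [0.4, -0.8, -0.9]
width: 0.599
```

```bash
python3 - <<'E'
from h import *
for n in ("scene","top"):
    p,d=read_camera(n); cv2.imwrite(f"pics/{n}1.png",p); np.save(f"{n}1.npy",d)
plan((473.2,-200.5,26),-82.0)
E
```

```text
t 1.45 pos [ 471.59 -197.45  137.85] w 0.6 F [ 0.28 -0.75 -0.04]
linear m [-0.0014  0.1118  0.0035] rot [0.0022 0.0046 0.0027]
tool axes (cols)
 [[-0.9896 -0.0029  0.1437]
 [-0.1437  0.0018 -0.9896]
 [ 0.0027 -1.     -0.0022]]
```

View pics/scene1.png

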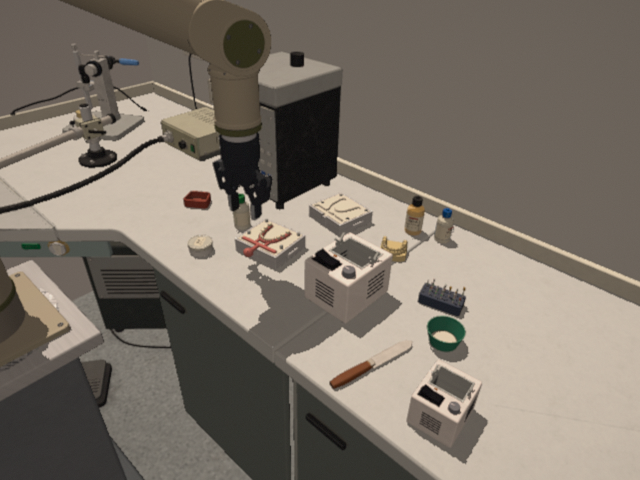

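The scene view now shows the button at about (250,252), with the gripper above and behind it. The dryer is clear at (348,275), with the raised end of the rocker towards the robot's left. I'll cross-check the button and the rests in this view.

```bash
python3 - <<'E'
from h import *
p=cv2.imread("pics/scene1.png"); m=pink(p)
a=cv2.resize(p[220:280,220:300],None,fx=8,fy=8,interpolation=cv2.INTER_CUBIC);
b=cv2.resize(p[220:320,300:400],None,fx=6,fy=6,interpolation=cv2.INTER_CUBIC)
cv2.imwrite("pics/s1a.png",a);cv2.imwrite("pics/s1b.png",b)
for r in range(240,262): print(r,np.nonzero(m[r,235:300])[0]+235)
print("pred button",proj("scene",[473.2,-200.4,34]),"bar ends",proj("scene",[[501.4,-147.5,34],[514,-244,34]]))
print("pred Vtips(119)",proj("scene",[[551.5,-376.5,119],[576.5,-376.5,119],[551.5,-463.3,119],[576.5,-463.3,119]]),"dryer top corners",proj("scene",[[544.6+sx*68-0*sy,-420.6+sy*56,100] for sx in(-1,1) for sy in(-1,1)]))
print("press",proj("scene",[502,-383.5,115]))
E
```

```text
240 [246 247 248 249 250 251 252 253 255 256 257 258 259 260 261 262 263 264
 265 268 271 272 273 274 275 276 277 278 279]
241 [248 249 250 251 252 253 254 255 256 257 261 262 263 264 265 266 267 268
 269 270 271 272 273 274 275 276 277]
242 [251 252 253 254 255 256 257 258 263 264 265 266 267 268 269 270 271 272
 273 274]
243 [253 254 255 256 257 258 259 260 265 266 267 268 269]
244 [254 255 256 257 258 259 260 261 262 264 265 266 267 268]
245 [254 255 256 257 258 259 260 261 262 263 264 265 266]
246 [253 254 255 256 257 258 259 260 261 262 263 264 265 266 267]
247 [251 252 253 254 255 256 257 261 262 263 264 265 266 267 268]
248 [245 246 247 248 249 250 251 252 253 254 255 256 263 264 265 266 267 268
 269 270]
249 [244 245 246 247 248 249 250 251 252 253 254 255 266 267 268 269 270 271
 272 273]
250 [244 245 246 247 248 249 250 251 252 253 268 269 270 271 272 273 274 275]
251 [243 244 245 246 247 248 249 250 251 252 253 270 271 272 273 274 275]
252 [243 244 245 246 247 248 249 250 251 252 272 273 274 275]
253 [244 245 246 247 248 249 250 251 252]
254 [244 245 246 247 248 249 250 251 252]
255 [245 246 247 248 249 250 251]
256 [247 248 249 250]
257 []
258 []
259 []
260 []
261 []
pred button [[249.02554373 252.9311252 ]] bar ends [[243.42142256 237.86984381]
 [276.63694996 253.39369466]]
pred Vtips(119) [[335.48646747 238.72969505]
 [343.81713994 233.64791078]
 [370.38756436 257.47781603]
 [378.58056677 251.82404688]] dryer top corners [[349.26270372 287.24758567]
 [304.30014773 260.34571003]
 [394.46515832 254.73702459]
 [350.38655777 232.02159138]]
press [[320.83989135 252.51791758]]
```

View pics/s1a.png

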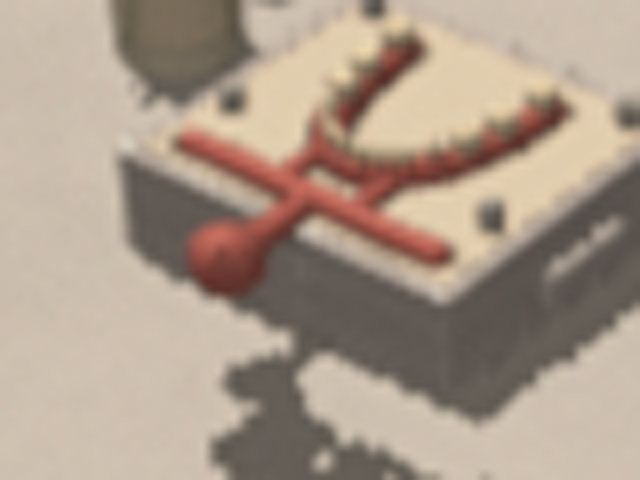

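View pics/s1b.png

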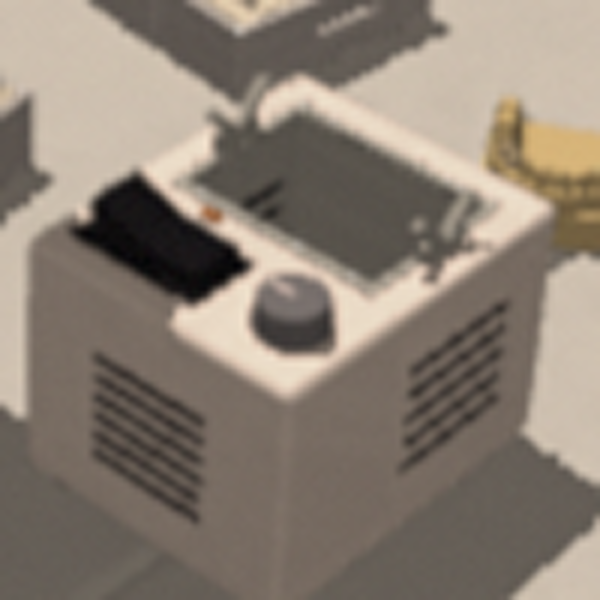

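```bash
python3 - <<'E'
from h import *
print("btn scene",cast("scene",[[248,252],[248,252.3]],34))
# Vs: gray tips in scene crop: left (255/6+300, 80/6+220), (215/6.., 117/6), right (460,200),(420,225)
print(cast("scene",[[300+258/6,220+80/6],[300+217/6,220+115/6],[300+462/6,220+197/6],[300+420/6,220+228/6]],119))
print("corners",cast("scene",[[300+288/6,220+400/6],[300+35/6,220+240/6],[300+553/6,220+205/6],[300+305/6,220+75/6]],100))
print("rocker top-left",cast("scene",[300+135/6,220+175/6],118),cast("scene",[300+80/6,220+232/6],118))
E
```

```text
btn scene [[ 473.84189824 -196.21651316   34.        ]
 [ 473.13279851 -197.05990036   34.        ]]
[[ 576.19655662 -374.61296475  119.        ]
 [ 551.31588859 -378.44229379  119.        ]
 [ 571.81894744 -463.14116777  119.        ]
 [ 549.71643526 -463.7895209   119.        ]]
corners [[ 476.23539337 -473.96918089  100.        ]
 [ 479.42580081 -365.914344    100.        ]
 [ 610.95876218 -472.2984794   100.        ]
 [ 611.89543263 -366.40153684  100.        ]]
rocker top-left [[ 509.0634909  -381.14660705  118.        ]] [[ 475.14629732 -389.42513903  118.        ]]
```

Emit:
send_rows(moves=[{"linear": [-0.001, 0.015, 0.001], "rot": [0.002, 0.004, 0.002]}, {"linear": [-0.001, 0.03, 0.001], "rot": [0.002, 0.004, 0.002]}, {"linear": [-0.001, 0.045, 0.001], "rot": [0.002, 0.004, 0.002]}, {"linear": [-0.001, 0.06, 0.001], "rot": [0.002, 0.004, 0.002]}, {"linear": [-0.001, 0.06, 0.001], "rot": [0.002, 0.004, 0.002]}, {"linear": [-0.001, 0.06, 0.001], "rot": [0.002, 0.004, 0.002]}])

```text
time: 2.2
ee_pos: [473.1, -202.0, 80.6]
tool_rot: [-0.049, 0.047, -0.704, 0.707]
contact_force: [-0.3, 0.2, 0.7]
width: 0.605
```

```bash
python3 - <<'E'
from h import *
for i in range(3):
    plan((473.2,-199,26),-82.0)
    p,d=read_camera("scene")
cv2.imwrite("pics/scene2.png",p)
cv2.imwrite("pics/s2a.png",cv2.resize(p[180:280,200:300],None,fx=6,fy=6,interpolation=cv2.INTER_CUBIC))
E
```

```text
t 2.2 pos [ 473.05 -201.95   80.61] w 0.605 F [-0.34  0.16  0.73]
linear m [-0.0004  0.0546 -0.0031] rot [-0.0032 -0.0039 -0.0025]
tool axes (cols)
 [[-0.9908  0.0029  0.1353]
 [-0.1354 -0.0028 -0.9908]
 [-0.0025 -1.      0.0032]]
t 2.25 pos [ 473.23 -201.98   80.84] w 0.601 F [ 0.3  -0.6   0.73]
linear m [-0.0002  0.0548 -0.0032] rot [-0.0035 -0.0038 -0.003 ]
tool axes (cols)
 [[-0.9908  0.0034  0.1354]
 [-0.1354 -0.003  -0.9908]
 [-0.003  -1.      0.0035]]
t 2.3 pos [ 473.24 -202.     80.91] w 0.599 F [0.13 0.38 0.01]
linear m [-0.0002  0.0549 -0.0032] rot [-0.0036 -0.0038 -0.0031]
tool axes (cols)
 [[-0.9908  0.0035  0.1354]
 [-0.1354 -0.0032 -0.9908]
 [-0.0031 -1.      0.0036]]
```

View pics/s2a.png

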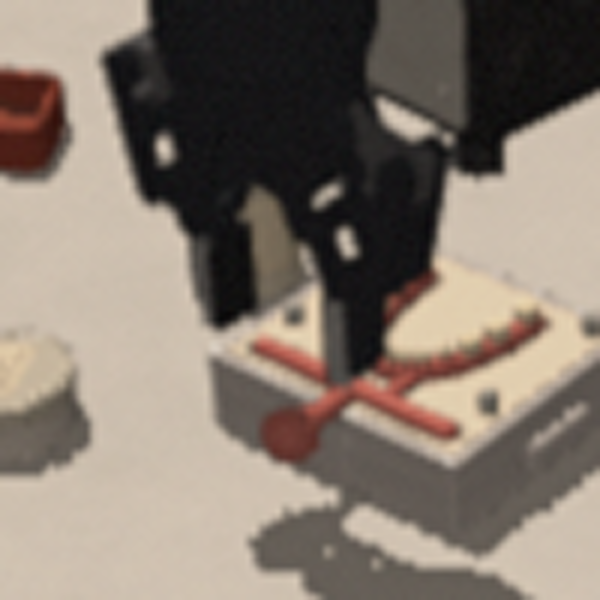

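```bash
python3 - <<'E'
from h import *
for dz in (66,70,74): print(proj("scene",[473.2,-202,dz]), cast("scene",[248.3,236.4],dz))
print(proj("scene",[473.2,-202,34]),proj("scene",[473.2,-199,34]))
E
```

```text
[[248.56149448 241.12345677]] [[ 484.2602123  -188.00300469   66.        ]]
[[248.44096199 239.57811448]] [[ 480.67702454 -192.65583183   70.        ]]
[[248.31988519 238.02579354]] [[ 477.09383678 -197.30865897   74.        ]]
[[249.50659172 253.24051103]] [[248.60528908 252.66083858]]
```

Emit:
send_rows(moves=[{"linear": [0, 0.005, -0.003], "rot": [-0.003, -0.004, -0.003]}, {"linear": [0, 0.015, -0.003], "rot": [-0.003, -0.004, -0.003]}, {"linear": [0, 0.027, -0.003], "rot": [-0.003, -0.004, -0.003]}, {"linear": [0, 0.039, -0.003], "rot": [-0.003, -0.004, -0.003]}, {"linear": [0, 0.049, -0.003], "rot": [-0.003, -0.004, -0.003]}, {"linear": [0, 0.055, -0.003], "rot": [-0.003, -0.004, -0.003]}, {"linear": [0, 0.055, -0.003], "rot": [-0.003, -0.004, -0.003]}, {"linear": [0, 0.055, -0.003], "rot": [-0.003, -0.004, -0.003]}])

```text
time: 3.35
ee_pos: [472.8, -199.1, 25.6]
tool_rot: [-0.049, 0.049, -0.705, 0.705]
contact_force: [0.3, 0.9, 0.2]
width: 0.599
```

```bash
python3 - <<'E'
from h import *
p,d=read_camera("scene")
plan((473.2,-199,26),-82.0)
cv2.imwrite("pics/scene3.png",p)
cv2.imwrite("pics/s3a.png",cv2.resize(p[180:280,200:300],None,fx=6,fy=6,interpolation=cv2.INTER_CUBIC))
E
```

```text
t 3.4 pos [ 472.85 -199.17   25.7 ] w 0.601 F [ 1.23 -0.41  0.66]
linear m [-0.0004 -0.0003 -0.0001] rot [-0.0005  0.0001  0.0002]
tool axes (cols)
 [[-9.902e-01 -2.000e-04  1.393e-01]
 [-1.393e-01 -5.000e-04 -9.902e-01]
 [ 2.000e-04 -1.000e+00  5.000e-04]]
```

View pics/s3a.png

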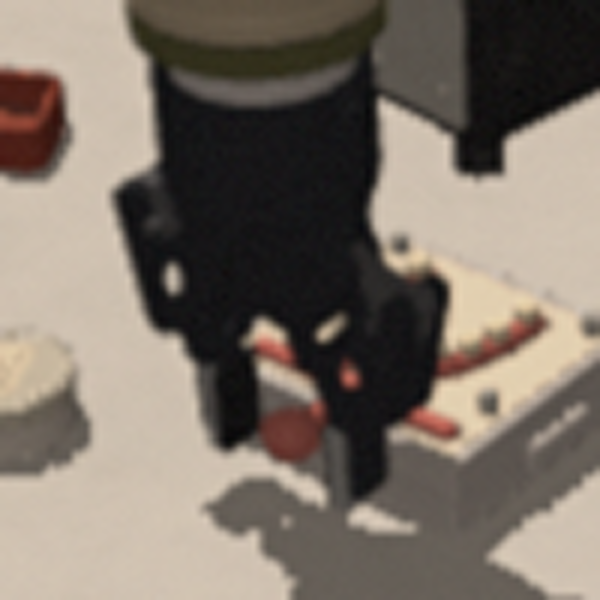

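The crop shows the button between the pads at about (290,435), well centred. Closing.

Emit:
send_rows(moves=[{"linear": [0, 0, 0], "rot": [0, 0, 0]}, {"linear": [0, 0, 0], "rot": [0, 0, 0]}, {"linear": [0, 0, 0], "rot": [0, 0, 0]}, {"linear": [0, 0, 0], "rot": [0, 0, 0]}, {"linear": [0, 0, 0], "rot": [0, 0, 0]}], claw=1.0, grip_force=25)

```text
time: 4.03
ee_pos: [472.7, -199.1, 25.4]
tool_rot: [-0.049, 0.05, -0.705, 0.705]
contact_force: [-0.1, 0.3, 1.8]
width: 0.245
```

```bash
python3 - <<'E'
from h import *
plan((473.2,-199,26),-82.0); s=state(); print(s["contact_force"],s["ft_torque"],s["width"])
E
```

```text
t 4.025 pos [ 472.66 -199.06   25.42] w 0.245 F [-0.1   0.31  1.84]
linear m [-0.0005 -0.0006  0.    ] rot [-0.0002  0.0002  0.0006]
tool axes (cols)
 [[-9.902e-01 -6.000e-04  1.394e-01]
 [-1.394e-01 -3.000e-04 -9.902e-01]
 [ 6.000e-04 -1.000e+00  2.000e-04]]
[-0.09618912  0.31165386  1.83533501] [0.04205224 0.00241835 0.01066437] 0.24548021929892844
```

Emit:
send_rows(moves=[{"linear": [0, 0, 0], "rot": [0, 0, 0]}, {"linear": [0, 0, 0], "rot": [0, 0, 0]}, {"linear": [0, -0.002, 0], "rot": [0, 0, 0]}, {"linear": [0, -0.005, 0], "rot": [0, 0, 0]}, {"linear": [0, -0.009, 0], "rot": [0, 0, 0]}, {"linear": [0, -0.015, 0], "rot": [0, 0, 0]}, {"linear": [0, -0.022, 0], "rot": [0, 0, 0]}, {"linear": [0, -0.03, 0], "rot": [0, 0, 0]}, {"linear": [0, -0.03, 0], "rot": [0, 0, 0]}], grip_force=60)

```text
time: 5.15
ee_pos: [473.1, -199.2, 56.1]
tool_rot: [-0.049, 0.049, -0.705, 0.706]
contact_force: [-0.1, -0.6, -2.4]
width: 0.233
```

```bash
python3 - <<'E'
from h import *
p,d=read_camera("scene")
plan((473.2,-199,200),-82.0)
cv2.imwrite("pics/s4a.png",cv2.resize(p[150:280,190:320],None,fx=5,fy=5,interpolation=cv2.INTER_CUBIC))
E
```

```text
t 5.2 pos [ 472.76 -199.16   55.68] w 0.229 F [-0.44  0.66 -1.28]
linear m [-0.0004 -0.1443 -0.    ] rot [-0.0005  0.0001  0.0003]
tool axes (cols)
 [[-9.903e-01 -2.000e-04  1.393e-01]
 [-1.393e-01 -5.000e-04 -9.903e-01]
 [ 3.000e-04 -1.000e+00  5.000e-04]]
```

View pics/s4a.png

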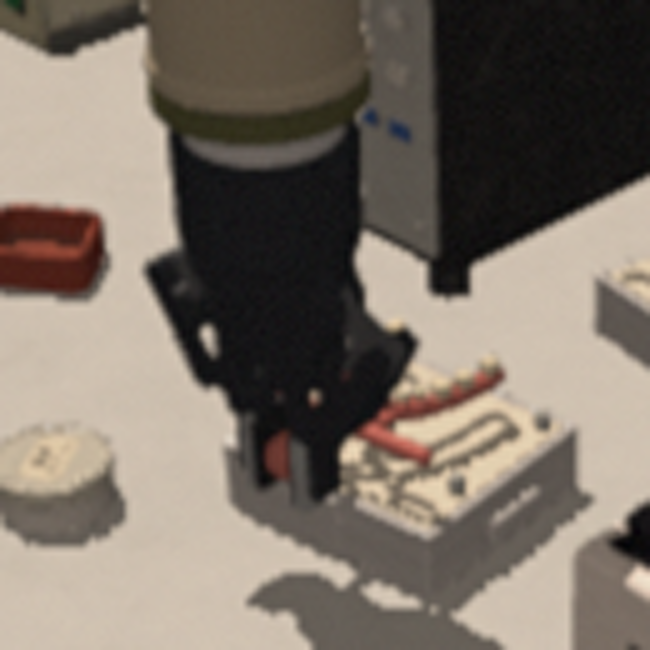

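The denture has come up level out of the mould, and the impression below is now empty. Raising it further.

Emit:
send_rows(moves=[{"linear": [0, -0.008, 0], "rot": [0, 0, 0]}, {"linear": [0, -0.025, 0], "rot": [0, 0, 0]}, {"linear": [0, -0.05, 0], "rot": [0, 0, 0]}, {"linear": [0, -0.08, 0], "rot": [0, 0, 0]}, {"linear": [0, -0.11, 0], "rot": [0, 0, 0]}, {"linear": [0, -0.14, 0], "rot": [0, 0, 0]}, {"linear": [0, -0.163, 0], "rot": [0, 0, 0]}, {"linear": [0, -0.178, 0], "rot": [0, 0, 0]}, {"linear": [0, -0.185, 0], "rot": [0, 0, 0]}, {"linear": [0, -0.185, 0], "rot": [0, 0, 0]}])

```text
time: 6.45
ee_pos: [472.7, -199.0, 240.3]
tool_rot: [-0.049, 0.05, -0.705, 0.705]
contact_force: [0.3, 0.1, -1.1]
width: 0.23
```

```bash
python3 - <<'E'
from h import *
p,d=read_camera("scene")
s=state();print(s["time"],s["ee_pos"],s["width"],s["contact_force"],s["ft_torque"])
cv2.imwrite("pics/s5a.png",cv2.resize(p[100:260,180:340],None,fx=4,fy=4,interpolation=cv2.INTER_CUBIC))
E
```

```text
6.5 [ 472.45901712 -198.90680058  239.75623904] 0.2265752137755252 [-0.09988784 -0.4858187  -0.36812162] [ 0.04452043  0.03333336 -0.02436961]
```

View pics/s5a.png

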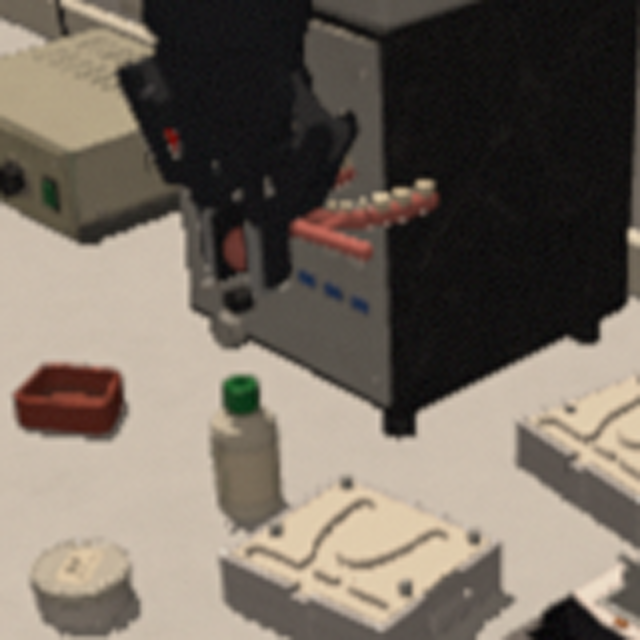

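```bash
cat > look.py <<'E'
import sys
from h import *
p,d=read_camera("scene"); s=state()
print(round(s["time"],2),s["ee_pos"].round(1),"w",round(s["width"],4),s["contact_force"].round(2),s["ft_torque"].round(3))
pt=proj("scene",s["ee_pos"])[0].astype(int); u,v=pt
x0=max(u-70,0);y0=max(v-60,0)
m=pink(p)[y0:y0+140,x0:x0+140]
r,c=np.nonzero(m); print("pink n",len(r),"cent rel TCP",(c.mean()+x0-u).round(1),(r.mean()+y0-v).round(1),"max dv",r.max()+y0-v)
cv2.imwrite(f"pics/{sys.argv[1]}.png",cv2.resize(p[y0:y0+140,x0:x0+140],None,fx=4,fy=4,interpolation=cv2.INTER_CUBIC))
E
python3 look.py l0
```

```text
6.55 [ 472.4 -198.9  239.5] w 0.228 [ 0.21 -0.22 -1.84] [0.008 0.094 0.015]
pink n 658 cent rel TCP -14.7 13.7 max dv 42
```

Emit:
send_rows(moves=[{"linear": [0, 0, 0], "rot": [0, 0, 0]}, {"linear": [0, 0, 0], "rot": [0, 0, 0]}], claw=0.79, grip_force=20)

```text
time: 6.8
ee_pos: [472.6, -198.9, 239.9]
tool_rot: [0.049, -0.05, 0.705, -0.705]
contact_force: [0.1, 0.3, -1.7]
width: 0.229
```

```bash
python3 look.py l1
```

```text
6.85 [ 472.6 -198.9  240. ] w 0.2278 [ 0.24 -0.63 -0.28] [-0.014  0.057 -0.033]
pink n 655 cent rel TCP -15.3 13.9 max dv 42
```

Emit:
send_rows(moves=[{"linear": [0, 0, 0], "rot": [0, 0, 0]}, {"linear": [0, 0, 0], "rot": [0, 0, 0]}], claw=0.775)

```text
time: 7.1
ee_pos: [472.7, -199.0, 240.3]
tool_rot: [-0.049, 0.05, -0.705, 0.705]
contact_force: [0.4, -0.5, -1.8]
width: 0.227
```

```bash
python3 look.py l2
```

```text
7.15 [ 472.7 -199.   240.3] w 0.2291 [ 0.37  0.03 -1.79] [-0.015  0.083 -0.05 ]
pink n 672 cent rel TCP -14.1 13.0 max dv 42
```

View pics/l2.png

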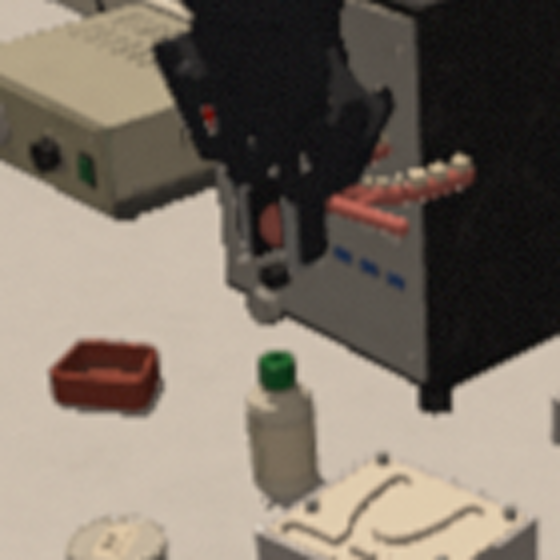

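```bash
sed -i 's/^r,c=/m[:,:45]=0\nr,c=/' look.py
```

Emit:
send_rows(moves=[{"linear": [0, 0, 0], "rot": [0, 0, 0]}, {"linear": [0, 0, 0], "rot": [0, 0, 0]}], claw=0.769)

```text
time: 7.4
ee_pos: [472.7, -199.0, 240.3]
tool_rot: [-0.049, 0.05, -0.705, 0.705]
contact_force: [0.6, 0.9, -1.7]
width: 0.234
```

```bash
python3 look.py l3
```

```text
7.45 [ 472.7 -199.   240.3] w 0.2354 [-0.05 -0.13 -1.45] [0.034 0.023 0.066]
pink n 309 cent rel TCP 19.8 -10.6 max dv 1
```

Emit:
send_rows(moves=[{"linear": [0, 0, 0], "rot": [0, 0, 0]}, {"linear": [0, 0, 0], "rot": [0, 0, 0]}], claw=0.76)

```text
time: 7.7
ee_pos: [472.7, -199.0, 240.3]
tool_rot: [-0.049, 0.05, -0.705, 0.705]
contact_force: [1.2, -0.8, -1.0]
width: 0.242
```

```bash
python3 look.py l4
```

```text
7.75 [ 472.7 -199.   240.3] w 0.2442 [-0.74  0.17 -1.19] [-0.045  0.092 -0.013]
pink n 313 cent rel TCP 20.1 -10.4 max dv 1
```

Emit:
send_rows(moves=[{"linear": [0, 0, 0], "rot": [0, 0, 0]}, {"linear": [0, 0, 0], "rot": [0, 0, 0]}], claw=0.756)

```text
time: 8.0
ee_pos: [472.7, -199.0, 240.3]
tool_rot: [-0.049, 0.05, -0.705, 0.705]
contact_force: [-1.2, -0.4, -1.2]
width: 0.249
```

```bash
python3 look.py l5
```

```text
8.05 [ 472.7 -199.   240.3] w 0.2433 [ 0.09 -0.19 -0.64] [-0.003  0.037  0.01 ]
pink n 308 cent rel TCP 20.0 -10.4 max dv 1
```

Emit:
send_rows(moves=[{"linear": [0, 0, 0], "rot": [0, 0, 0]}, {"linear": [0, 0, 0], "rot": [0, 0, 0]}], claw=0.753)

```text
time: 8.3
ee_pos: [472.7, -199.0, 240.3]
tool_rot: [-0.049, 0.05, -0.705, 0.705]
contact_force: [0.2, 0.3, -1.7]
width: 0.252
```

```bash
python3 look.py l6
```

```text
8.35 [ 472.7 -199.   240.3] w 0.2487 [ 0.78  0.11 -1.26] [-0.042  0.051 -0.006]
pink n 313 cent rel TCP 20.1 -10.5 max dv 1
```

Emit:
send_rows(moves=[{"linear": [0, 0, 0], "rot": [0, 0, 0]}, {"linear": [0, 0, 0], "rot": [0, 0, 0]}], claw=0.75)

```text
time: 8.6
ee_pos: [472.7, -199.0, 240.3]
tool_rot: [-0.049, 0.05, -0.705, 0.705]
contact_force: [1.0, -0.7, -1.1]
width: 0.251
```

```bash
python3 look.py l7
```

```text
8.65 [ 472.7 -199.   240.3] w 0.2493 [ 0.27  0.1  -1.89] [ 0.047  0.023 -0.004]
pink n 235 cent rel TCP 17.2 -1.1 max dv 9
```

Emit:
send_rows(moves=[{"linear": [0, 0, 0], "rot": [0, 0, 0]}, {"linear": [0, 0, 0], "rot": [0, 0, 0]}], claw=0.749)

```text
time: 8.9
ee_pos: [472.7, -199.0, 240.3]
tool_rot: [-0.049, 0.05, -0.705, 0.705]
contact_force: [0.7, 0.5, -1.2]
width: 0.25
```

```bash
python3 look.py l8
```

```text
8.95 [ 472.7 -199.   240.3] w 0.25 [-0.06 -0.12 -1.21] [0.01  0.088 0.029]
pink n 358 cent rel TCP 12.9 10.1 max dv 30
```

Emit:
send_rows(moves=[{"linear": [0, 0, 0], "rot": [0, 0, 0]}, {"linear": [0, 0, 0], "rot": [0, 0, 0]}], claw=0.748)

```text
time: 9.2
ee_pos: [472.7, -199.0, 240.3]
tool_rot: [-0.049, 0.05, -0.705, 0.705]
contact_force: [-0.9, 0.2, -1.3]
width: 0.249
```

```bash
python3 look.py l9
```

```text
9.25 [ 472.7 -199.   240.3] w 0.2566 [-0.78  0.05 -1.22] [-0.    -0.007  0.031]
pink n 360 cent rel TCP 12.8 10.3 max dv 30
```

View pics/l9.png

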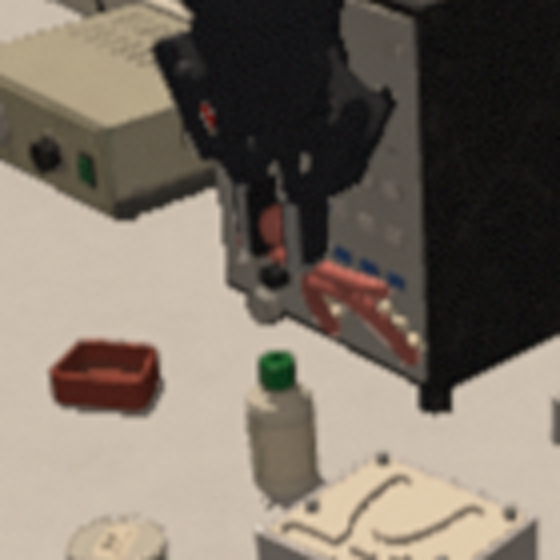

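The denture now hangs at about 50° below level: its bar is at (345,275) and the teeth at (410,340) in the crop. I'll go on easing in tiny steps.

Emit:
send_rows(moves=[{"linear": [0, 0, 0], "rot": [0, 0, 0]}, {"linear": [0, 0, 0], "rot": [0, 0, 0]}], claw=0.747)

```text
time: 9.5
ee_pos: [472.7, -199.0, 240.3]
tool_rot: [-0.049, 0.05, -0.705, 0.705]
contact_force: [0.2, -0.5, -1.3]
width: 0.251
```

```bash
python3 look.py l10
```

```text
9.55 [ 472.7 -199.   240.3] w 0.2557 [-0.57  0.34 -1.28] [-0.026  0.061  0.039]
pink n 397 cent rel TCP 11.2 11.3 max dv 33
```

Emit:
send_rows(moves=[{"linear": [0, 0, 0], "rot": [0, 0, 0]}, {"linear": [0, 0, 0], "rot": [0, 0, 0]}], claw=0.746)

```text
time: 9.8
ee_pos: [472.7, -199.0, 240.3]
tool_rot: [-0.049, 0.05, -0.705, 0.705]
contact_force: [-0.8, -0.3, -1.5]
width: 0.256
```

```bash
python3 look.py l11
```

```text
9.85 [ 472.7 -199.   240.3] w 0.2527 [-0.   -0.19 -1.63] [-0.038  0.058  0.011]
pink n 469 cent rel TCP 6.8 13.3 max dv 40
```

```bash
python3 - <<'E'
from h import *
t=proj("scene",[472.7,-199,240.3])[0].astype(int)
dx=np.array([.99,.139,0])
for a in (0,45,60,70,75,80,85,90):
    b=np.radians(a); P=np.array([472.7,-199,248.3])+113*(np.cos(b)*dx+np.array([0,0,-np.sin(b)]))
    w=np.array([.139,-.99,0])*27
    print(a,(proj("scene",[P,P+w,P-w])-t).round(1).tolist())
E
```

```text
0 [[37.6, -22.8], [47.9, -19.4], [27.6, -26.0]]
45 [[28.8, 17.6], [38.7, 21.4], [19.1, 14.0]]
60 [[22.0, 29.4], [31.9, 33.3], [12.3, 25.6]]
70 [[16.6, 36.3], [26.5, 40.3], [6.9, 32.4]]
75 [[13.7, 39.4], [23.6, 43.5], [4.0, 35.4]]
80 [[10.6, 42.2], [20.6, 46.3], [0.9, 38.1]]
85 [[7.5, 44.7], [17.5, 48.9], [-2.2, 40.6]]
90 [[4.3, 46.9], [14.2, 51.1], [-5.5, 42.7]]
```

Emit:
send_rows(moves=[{"linear": [0, 0, 0], "rot": [0, 0, 0]}, {"linear": [0, 0, 0], "rot": [0, 0, 0]}], claw=0.745)

```text
time: 10.1
ee_pos: [472.7, -199.0, 240.3]
tool_rot: [-0.049, 0.05, -0.705, 0.705]
contact_force: [-0.2, 0.5, -0.8]
width: 0.252
```

```bash
python3 look.py l12
```

```text
10.15 [ 472.7 -199.   240.3] w 0.2525 [ 0.45  0.21 -0.85] [-0.006  0.046 -0.046]
pink n 483 cent rel TCP 5.9 14.8 max dv 42
```

View pics/l12.png

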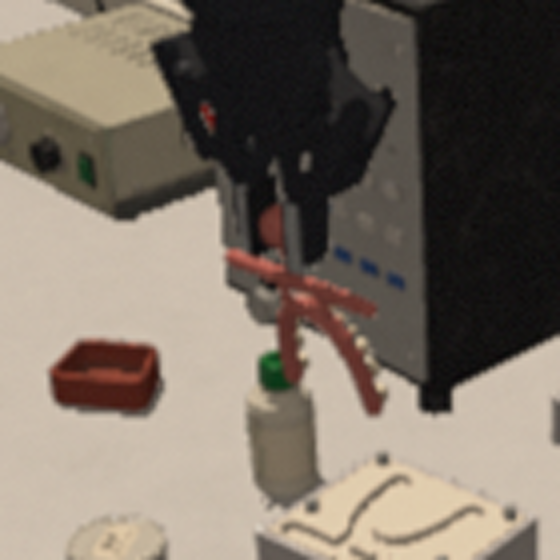

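Emit:
send_rows(moves=[{"linear": [0, 0, 0], "rot": [0, 0, 0]}, {"linear": [0, 0, 0], "rot": [0, 0, 0]}], claw=0.744)

```text
time: 10.4
ee_pos: [472.7, -199.0, 240.3]
tool_rot: [-0.049, 0.05, -0.705, 0.705]
contact_force: [-0.0, -0.4, -1.9]
width: 0.256
```

```bash
python3 look.py l13
```

```text
10.45 [ 472.7 -199.   240.3] w 0.2524 [-0.31 -0.25 -1.62] [ 0.001 -0.019 -0.   ]
pink n 510 cent rel TCP 2.6 17.7 max dv 48
```

View pics/l13.png

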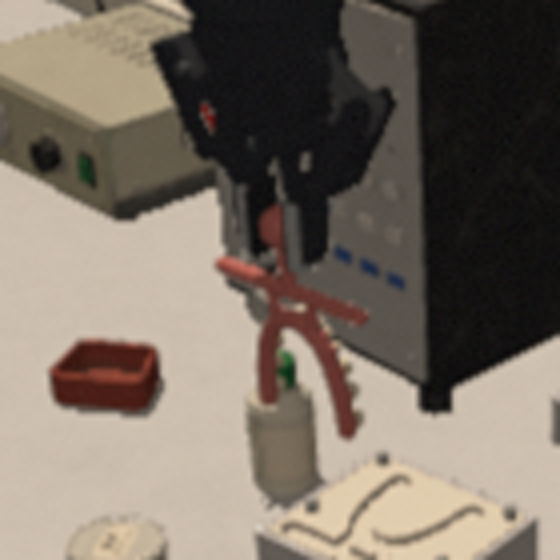

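Now about 85° down (right tooth tip at crop (350,432)), so within 0.1 rad of plumb. Gripping firmly again.

Emit:
send_rows(moves=[{"linear": [0, 0, 0], "rot": [0, 0, 0]}, {"linear": [0, 0, 0], "rot": [0, 0, 0]}, {"linear": [0, 0, 0], "rot": [0, 0, 0]}, {"linear": [0, 0, 0], "rot": [0, 0, 0]}, {"linear": [0, 0, 0], "rot": [0, 0, 0]}, {"linear": [0, 0, 0], "rot": [0, 0, 0]}, {"linear": [0, 0, 0], "rot": [0, 0, 0]}, {"linear": [0, 0, 0], "rot": [0, 0, 0]}], claw=0.8, grip_force=60)

```text
time: 11.45
ee_pos: [472.7, -199.0, 240.3]
tool_rot: [-0.049, 0.05, -0.705, 0.705]
contact_force: [-0.2, -0.7, -1.0]
width: 0.227
```

```bash
python3 look.py l14; python3 - <<'E'
from h import *
p,d=read_camera("top"); cv2.imwrite("pics/t14.png",cv2.resize(p[170:290,190:310],None,fx=5,fy=5,interpolation=cv2.INTER_CUBIC))
plan((564,-420,190),-90.7)
E
```

```text
11.5 [ 472.7 -199.   240.3] w 0.228 [ 0.7   0.44 -1.82] [0.034 0.03  0.008]
pink n 504 cent rel TCP 2.7 18.0 max dv 48
t 11.55 pos [ 472.74 -199.03  240.3 ] w 0.227 F [ 0.4   1.38 -1.63]
linear m [-0.0596  0.0503  0.2315] rot [-1.00e-04  1.52e-01  8.00e-04]
tool axes (cols)
 [[-9.903e-01 -8.000e-04  1.393e-01]
 [-1.393e-01 -2.000e-04 -9.903e-01]
 [ 8.000e-04 -1.000e+00  1.000e-04]]
```

View pics/l14.png

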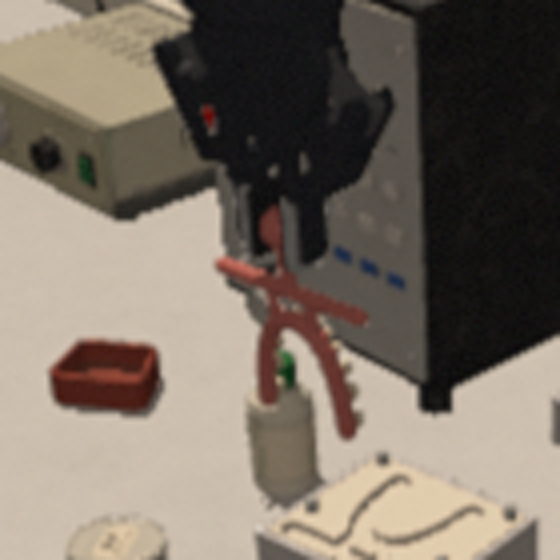

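Emit:
send_rows(moves=[{"linear": [0, -0.008, 0], "rot": [0, 0, 0]}, {"linear": [-0.004, -0.016, 0.015], "rot": [0, 0.01, 0]}, {"linear": [-0.012, -0.02, 0.045], "rot": [0, 0.03, 0]}, {"linear": [-0.02, -0.02, 0.08], "rot": [0, 0.053, 0]}, {"linear": [-0.029, -0.02, 0.117], "rot": [0, 0.077, 0]}, {"linear": [-0.038, -0.02, 0.154], "rot": [0, 0.1, 0]}, {"linear": [-0.046, -0.02, 0.19], "rot": [0, 0.125, 0]}, {"linear": [-0.053, -0.02, 0.216], "rot": [0, 0.142, 0]}, {"linear": [-0.0566, -0.02, 0.2314], "rot": [0, 0.152, 0]}, {"linear": [-0.0566, -0.02, 0.2314], "rot": [0, 0.152, 0]}])

```text
time: 12.8
ee_pos: [560.9, -421.2, 259.9]
tool_rot: [-0.005, 0.004, 0.707, -0.707]
contact_force: [0.4, 1.0, -1.6]
width: 0.227
```

Emit:
send_rows(moves=[{"linear": [0, 0, 0], "rot": [0, 0, 0]}, {"linear": [0, 0, 0], "rot": [0, 0, 0]}])

```text
time: 13.05
ee_pos: [561.1, -419.4, 260.8]
tool_rot: [0.004, -0.004, -0.707, 0.707]
contact_force: [-0.2, -0.5, 0.1]
width: 0.23
```

```bash
python3 look.py l15; python3 - <<'E'
from h import *
p,d=read_camera("top"); cv2.imwrite("pics/top15.png",p); cv2.imwrite("pics/t15.png",cv2.resize(p[170:270,290:390],None,fx=6,fy=6,interpolation=cv2.INTER_CUBIC))
plan((561,-420.2,140),-90.7)
E
```

```text
13.1 [ 561.1 -419.6  260.8] w 0.2273 [ 0.79  0.62 -0.94] [-0.02   0.021 -0.006]
pink n 584 cent rel TCP 1.1 22.0 max dv 54
t 13.15 pos [ 561.09 -419.67  260.71] w 0.227 F [-0.92  0.44 -0.3 ]
linear m [0.     0.1207 0.0005] rot [-0.0003  0.0008  0.0005]
tool axes (cols)
 [[-9.999e-01 -5.000e-04 -1.140e-02]
 [ 1.140e-02 -3.000e-04 -9.999e-01]
 [ 5.000e-04 -1.000e+00  3.000e-04]]
```

View pics/l15.png

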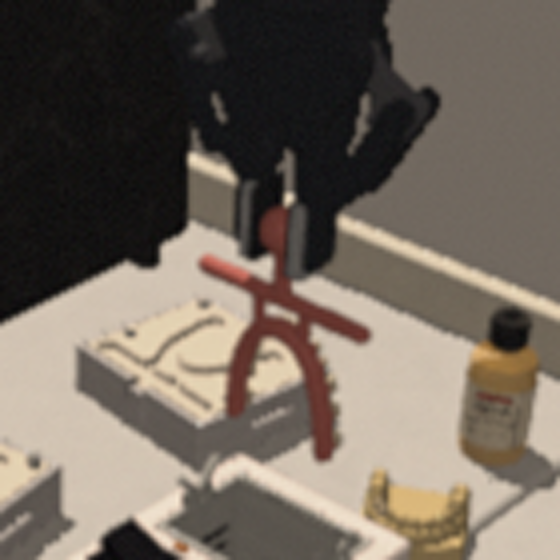

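View pics/t15.png

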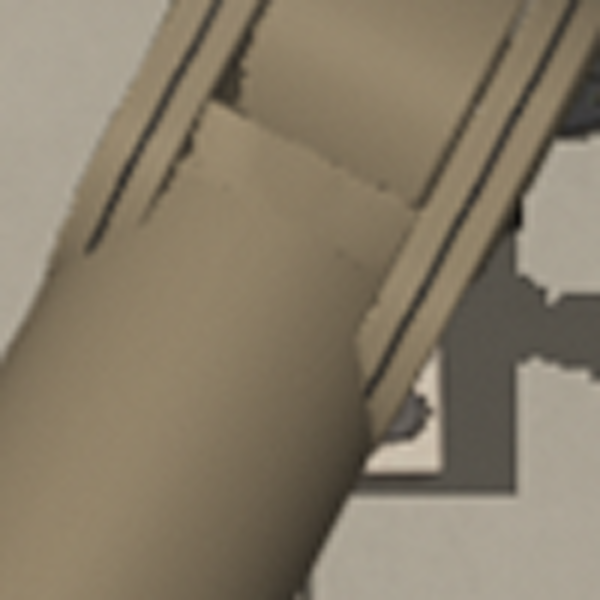

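```bash
python3 - <<'E'
from h import *
s=state(); pt=proj("scene",s["ee_pos"])[0].astype(int); x0=pt[0]-70; y0=pt[1]-60
f=lambda c:[x0+c[0]/4-.4,y0+c[1]/4-.4]
bar=[f((202,262)),f((368,335))]; m=np.mean(bar,0)
for z in(230,233.7,237): print(z,cast("scene",bar+[m],z).round(1).tolist())
for nm,c in(("ltip",(235,412)),("rtip",(322,457)),("btn",(275,230))): print(nm,[cast("scene",f(c),z).round(1).tolist() for z in((156,152) if nm!="btn" else (268.7,))])
p,d=read_camera("scene"); C=cloud("scene",d); mk=pink(p); mk[:y0]=0;mk[y0+130:]=0;mk[:,:x0+45]=0;mk[:,x0+95:]=0
P=C[mk>0]; P=P[(P[:,2]>120)&(P[:,2]<290)&(np.abs(P[:,0]-561)<60)]
b=P[np.abs(P[:,2]-233.7)<6]; print("bar depth pts",len(b),np.median(b,0), b[:,1].min(),b[:,1].max())
lo=P[P[:,2]<175]; print("low",len(lo),np.median(lo,0)); q=P[np.abs(P[:,2]-200)<10]; print("mid",np.median(q,0))
E
```

```text
230 [[565.0, -370.0, 230.0], [566.5, -464.8, 230.0], [565.8, -418.8, 230.0]]
233.7 [[559.8, -374.4, 233.7], [561.2, -468.4, 233.7], [560.5, -422.8, 233.7]]
237 [[555.1, -378.3, 237.0], [556.5, -471.6, 237.0], [555.8, -426.3, 237.0]]
ltip [[[568.6, -392.4, 156.0]], [[573.5, -388.5, 152.0]]]
rtip [[[567.8, -446.0, 156.0]], [[572.7, -442.5, 152.0]]]
btn [[[554.3, -419.1, 268.7]]]
bar depth pts 180 [ 560.49257839 -421.57672976  235.22923618] -466.4730695880067 -372.90056006624144
low 66 [ 565.6499271 -443.7457823  166.9939532]
mid [ 562.93290466 -438.11271226  200.58237027]
```

Emit:
send_rows(moves=[{"linear": [-0.001, 0.008, 0], "rot": [0, 0, 0]}, {"linear": [-0.0015, 0.02, -0.0005], "rot": [0, 0, 0]}, {"linear": [-0.0015, 0.035, -0.0005], "rot": [0, 0, 0]}, {"linear": [-0.0015, 0.05, -0.0005], "rot": [0, 0, 0]}, {"linear": [-0.0015, 0.065, -0.0005], "rot": [0, 0, 0]}, {"linear": [-0.0015, 0.08, -0.0005], "rot": [0, 0, 0]}, {"linear": [-0.0015, 0.093, -0.0005], "rot": [0, 0, 0]}, {"linear": [-0.0015, 0.102, -0.0005], "rot": [0, 0, 0]}, {"linear": [-0.0015, 0.107, -0.0005], "rot": [0, 0, 0]}, {"linear": [-0.0015, 0.107, -0.0005], "rot": [0, 0, 0]}])

```text
time: 14.45
ee_pos: [562.5, -419.8, 153.2]
tool_rot: [0.005, -0.004, -0.707, 0.707]
contact_force: [1.3, -0.6, -0.9]
width: 0.231
```

```bash
python3 look.py l16; python3 - <<'E'
from h import *
plan((562.6,-419.6,140),-90.7)
E
```

```text
14.5 [ 562.6 -419.9  153.6] w 0.2264 [ 0.35  0.74 -1.18] [-0.013 -0.017  0.037]
pink n 450 cent rel TCP 0.5 13.6 max dv 34
t 14.5 pos [ 562.61 -419.87  153.6 ] w 0.226 F [ 0.35  0.74 -1.18]
linear m [ 0.      0.0136 -0.0003] rot [-0.0004 -0.      0.0004]
tool axes (cols)
 [[-9.999e-01 -4.000e-04 -1.220e-02]
 [ 1.220e-02 -4.000e-04 -9.999e-01]
 [ 4.000e-04 -1.000e+00  4.000e-04]]
```

View pics/l16.png

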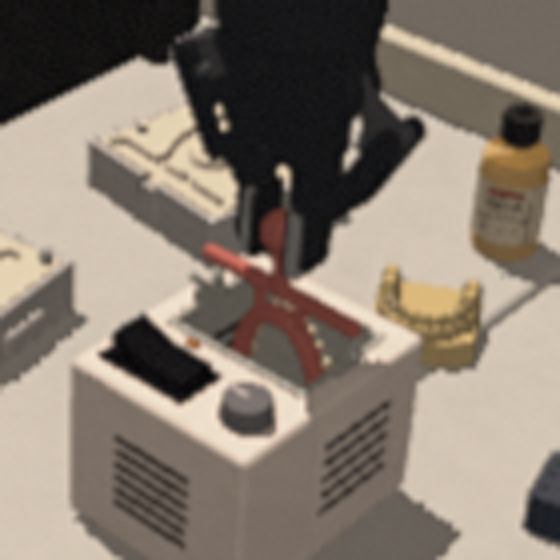

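The denture is entering the well, with its bar just above both V rests (bar ends at (207,250) and (360,330) in the crop). Lowering slowly.

Emit:
send_rows(moves=[{"linear": [0, 0.003, 0], "rot": [0, 0, 0]}, {"linear": [0, 0.006, 0], "rot": [0, 0, 0]}, {"linear": [0, 0.009, 0], "rot": [0, 0, 0]}, {"linear": [0, 0.011, 0], "rot": [0, 0, 0]}, {"linear": [0, 0.0125, 0], "rot": [0, 0, 0]}, {"linear": [0, 0.0125, 0], "rot": [0, 0, 0]}])

```text
time: 15.25
ee_pos: [562.8, -419.9, 141.5]
tool_rot: [0.004, -0.004, -0.707, 0.707]
contact_force: [-1.4, 1.1, 3.7]
width: 0.223
```

```bash
python3 look.py l17
```

```text
15.3 [ 562.8 -419.9  141.5] w 0.2349 [-1.07  1.    4.19] [0.175 0.177 0.061]
pink n 416 cent rel TCP 0.4 12.2 max dv 30
```

View pics/l17.png

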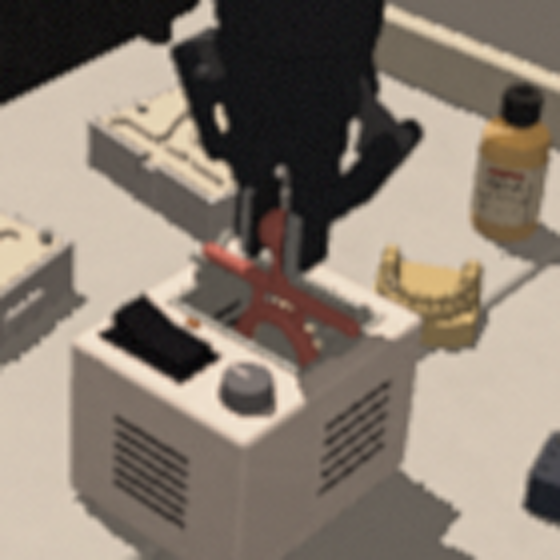

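Contact is felt (Fz about +4 N) and the bar sits in the rests. I'll ease first, then open.

Emit:
send_rows(moves=[{"linear": [0, 0, 0], "rot": [0, 0, 0]}, {"linear": [0, 0.0005, 0], "rot": [0, 0, 0]}, {"linear": [0, 0.001, 0], "rot": [0, 0, 0]}], claw=0.744, grip_force=20)

```text
time: 15.68
ee_pos: [562.6, -419.8, 139.9]
tool_rot: [0.004, -0.004, -0.707, 0.707]
contact_force: [-0.5, 1.5, 3.0]
width: 0.252
```

```bash
python3 look.py l18
```

```text
15.72 [ 562.5 -419.8  139.8] w 0.2505 [-0.41  0.75  3.9 ] [0.171 0.062 0.022]
pink n 426 cent rel TCP 1.4 10.7 max dv 29
```

Emit:
send_rows(moves=[{"linear": [0, 0, 0], "rot": [0, 0, 0]}, {"linear": [0, 0, 0], "rot": [0, 0, 0]}, {"linear": [0, 0, 0], "rot": [0, 0, 0]}], claw=0.65)

```text
time: 16.1
ee_pos: [562.3, -419.8, 139.4]
tool_rot: [-0.005, 0.004, 0.707, -0.707]
contact_force: [0.5, 0.3, -0.1]
width: 0.356
```

```bash
python3 look.py l19
```

```text
16.15 [ 562.3 -419.8  139.5] w 0.3529 [ 0.1   0.27 -0.37] [-0.045 -0.023 -0.003]
pink n 447 cent rel TCP 1.5 10.3 max dv 29
```

View pics/l19.png

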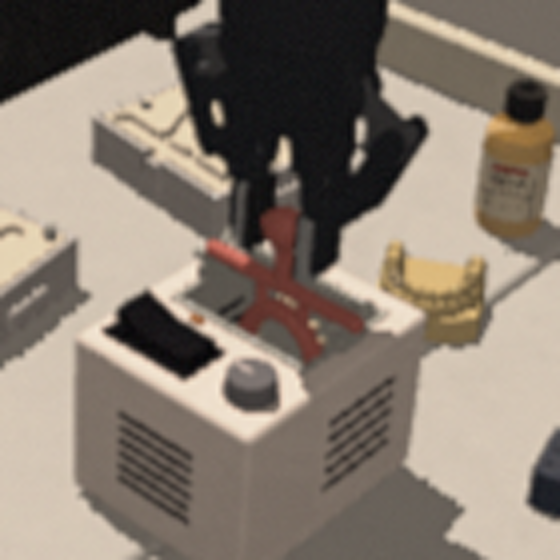

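It is let go and hanging upright in both rests, with the button at crop (280,220). Retreating upward.

Emit:
send_rows(moves=[{"linear": [0, 0, 0], "rot": [0, 0, 0]}, {"linear": [0, 0, 0], "rot": [0, 0, 0]}, {"linear": [0, -0.006, 0], "rot": [0, 0, 0]}, {"linear": [0, -0.016, 0], "rot": [0, 0, 0]}, {"linear": [0, -0.03, 0], "rot": [0, 0, 0]}, {"linear": [0, -0.05, 0], "rot": [0, 0, 0]}, {"linear": [0, -0.068, 0], "rot": [0, 0, 0]}, {"linear": [0, -0.08, 0], "rot": [0, 0, 0]}, {"linear": [0, -0.085, 0], "rot": [0, 0, 0]}, {"linear": [0, -0.085, 0], "rot": [0, 0, 0]}], claw=0.4)

```text
time: 17.4
ee_pos: [562.5, -419.8, 224.7]
tool_rot: [0.005, -0.004, -0.707, 0.707]
contact_force: [0.3, 0.9, -1.2]
width: 0.601
```

```bash
python3 - <<'E'
from h import *
p,d=read_camera("scene"); s=state(); print(s["time"],s["ee_pos"].round(1),s["width"],s["contact_force"].round(2))
cv2.imwrite("pics/s20.png",cv2.resize(p[200:320,290:410],None,fx=5,fy=5,interpolation=cv2.INTER_CUBIC))
for nm,P in(("button",[564,-420.3,148]),("barL",[564,-371.3,113]),("barR",[564,-469.3,113]),("press",[502,-383.5,115])):
    print(nm,((proj("scene",P)[0]-[290,200])*5+2).round(0))
plan((502,-383.5,160),-90.7)
E
```

```text
17.45 [ 562.4 -419.7  224.2] 0.6039525688973124 [ 0.45  0.76 -0.01]
button [341. 166.]
barL [240. 190.]
barR [436. 295.]
press [156. 265.]
t 17.45 pos [ 562.36 -419.66  224.23] w 0.604 F [ 0.45  0.76 -0.01]
linear m [ 0.0607  0.0643 -0.0354] rot [0.0003 0.0001 0.0015]
tool axes (cols)
 [[-9.999e-01 -1.500e-03 -1.220e-02]
 [ 1.220e-02  3.000e-04 -9.999e-01]
 [ 1.500e-03 -1.000e+00 -3.000e-04]]
```

View pics/s20.png

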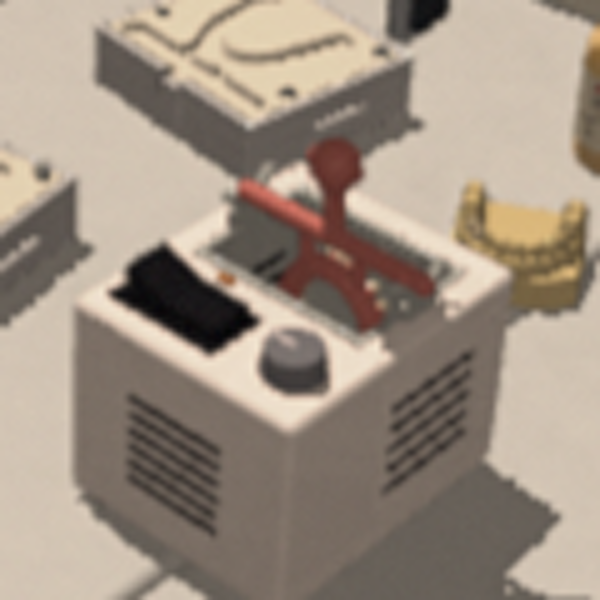

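The denture hangs as predicted: bar ends at (240,188) and (433,288), button at (335,165). The rocker is still off, with its raised end at (150,258). Closing the fingers and moving over the switch.

Emit:
send_rows(moves=[{"linear": [0, 0, 0], "rot": [0, 0, 0]}, {"linear": [0.01, 0, -0.006], "rot": [0, 0, 0.0015]}, {"linear": [0.03, 0, -0.018], "rot": [0, 0, 0.0015]}, {"linear": [0.05, 0.01, -0.03], "rot": [0, 0, 0.0015]}, {"linear": [0.0605, 0.025, -0.0355], "rot": [0, 0, 0.0015]}, {"linear": [0.0605, 0.045, -0.0355], "rot": [0, 0, 0.0015]}, {"linear": [0.0605, 0.065, -0.0355], "rot": [0, 0, 0.0015]}, {"linear": [0.0605, 0.08, -0.0355], "rot": [0, 0, 0.0015]}, {"linear": [0.0605, 0.085, -0.0355], "rot": [0, 0, 0.0015]}, {"linear": [0.0605, 0.085, -0.0355], "rot": [0, 0, 0.0015]}], claw=1.0, grip_force=40)

```text
time: 18.7
ee_pos: [502.5, -383.5, 139.7]
tool_rot: [0.004, -0.004, -0.707, 0.707]
contact_force: [-0.7, -0.9, 1.0]
width: -0.003
```

```bash
python3 - <<'E'
from h import *
p,d=read_camera("scene"); s=state(); print(s["time"],s["ee_pos"].round(1),s["width"],s["contact_force"].round(2))
cv2.imwrite("pics/s21.png",cv2.resize(p[200:320,270:390],None,fx=5,fy=5,interpolation=cv2.INTER_CUBIC))
plan((502,-383.5,126),-90.7)
E
```

```text
18.75 [ 502.7 -383.7  140.2] -0.001068268123358937 [ 0.22 -0.55  0.23]
t 18.75 pos [ 502.68 -383.71  140.24] w -0.001 F [ 0.22 -0.55  0.23]
linear m [ 0.0007  0.0142 -0.0002] rot [-0.0005  0.     -0.0012]
tool axes (cols)
 [[-9.999e-01  1.200e-03 -1.220e-02]
 [ 1.220e-02 -5.000e-04 -9.999e-01]
 [-1.200e-03 -1.000e+00  5.000e-04]]
```

View pics/s21.png

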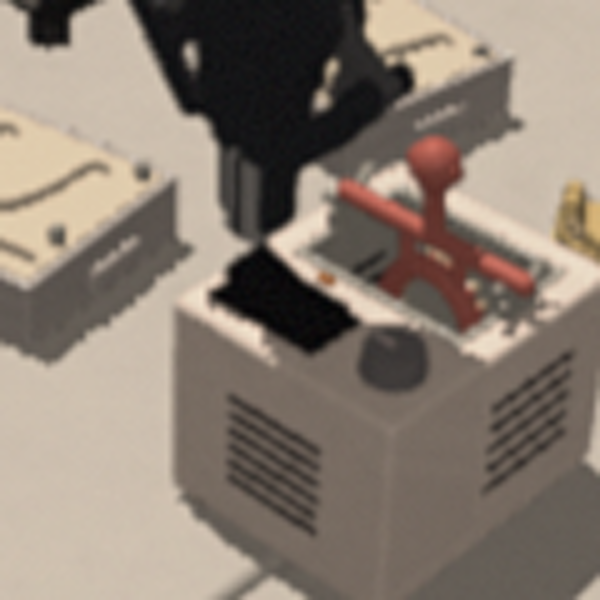

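Emit:
send_rows(moves=[{"linear": [0, 0.004, 0], "rot": [0, 0, 0]}, {"linear": [0, 0.008, 0], "rot": [0, 0, 0]}, {"linear": [0, 0.012, 0], "rot": [0, 0, 0]}, {"linear": [0, 0.015, 0], "rot": [0, 0, 0]}, {"linear": [0, 0.017, 0], "rot": [0, 0, 0]}, {"linear": [0, 0.0185, 0], "rot": [0, 0, 0]}, {"linear": [0, 0.0185, 0], "rot": [0, 0, 0]}])

```text
time: 19.62
ee_pos: [502.4, -383.7, 121.2]
tool_rot: [0.004, -0.005, -0.707, 0.707]
contact_force: [1.1, -0.2, 0.1]
width: 0.001
```

```bash
python3 - <<'E'
from h import *
p,d=read_camera("scene"); s=state(); print(s["time"],s["ee_pos"].round(1),s["width"],s["contact_force"].round(2))
cv2.imwrite("pics/s22.png",cv2.resize(p[200:320,270:390],None,fx=5,fy=5,interpolation=cv2.INTER_CUBIC))
E
```

```text
19.675 [ 502.2 -383.8  121.2] -0.0028542131834898795 [-0.41 -0.31 -1.13]
```

View pics/s22.png

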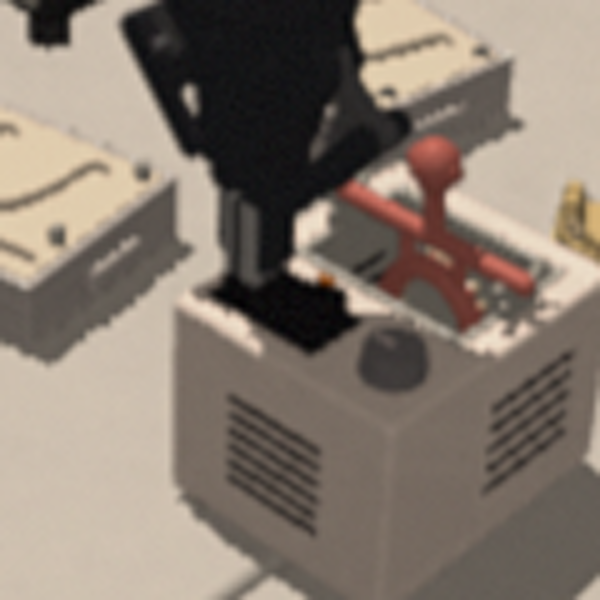

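The rocker has tipped and the lamp by it looks brighter. There is no force yet, so I'll press to its stop.

Emit:
send_rows(moves=[{"linear": [0, 0.001, 0], "rot": [0, 0, 0]}, {"linear": [0, 0.002, 0], "rot": [0, 0, 0]}, {"linear": [0, 0.002, 0], "rot": [0, 0, 0]}])

```text
time: 20.05
ee_pos: [502.3, -383.7, 120.1]
tool_rot: [0.004, -0.005, -0.707, 0.707]
contact_force: [-3.1, 3.2, 8.2]
width: -0.002
```

Emit:
send_rows(moves=[{"linear": [0, 0.001, 0], "rot": [0, 0, 0]}, {"linear": [0, 0.0015, 0], "rot": [0, 0, 0]}, {"linear": [0, 0.0015, 0], "rot": [0, 0, 0]}])

```text
time: 20.42
ee_pos: [502.4, -383.7, 120.0]
tool_rot: [0.004, -0.005, -0.707, 0.707]
contact_force: [-6.8, 4.8, 18.3]
width: 0.0
```

Stop reached (18 N with no further travel). Retreating.

Emit:
send_rows(moves=[{"linear": [0, -0.005, 0], "rot": [0, 0, 0]}, {"linear": [0, -0.015, 0], "rot": [0, 0, 0]}, {"linear": [0, -0.035, 0], "rot": [0, 0, 0]}, {"linear": [0.01, -0.06, 0], "rot": [0, 0, 0]}, {"linear": [0.03, -0.085, 0], "rot": [0, 0, 0]}, {"linear": [0.06, -0.11, 0], "rot": [0, 0, 0]}, {"linear": [0.09, -0.125, 0], "rot": [0, 0, 0]}, {"linear": [0.1, -0.13, 0], "rot": [0, 0, 0]}, {"linear": [0.1, -0.13, 0], "rot": [0, 0, 0]}, {"linear": [0.1, -0.13, 0], "rot": [0, 0, 0]}])

```text
time: 21.68
ee_pos: [403.2, -381.8, 247.2]
tool_rot: [-0.004, 0.004, 0.707, -0.707]
contact_force: [-0.5, -0.1, 0.5]
width: -0.001
```

```bash
python3 - <<'E'
from h import *
p,d=read_camera("scene"); s=state(); print(s["time"],s["ee_pos"].round(1),s["contact_force"].round(2))
cv2.imwrite("pics/s23.png",cv2.resize(p[200:320,290:410],None,fx=5,fy=5,interpolation=cv2.INTER_CUBIC))
cv2.imwrite("pics/s23f.png",p)
C=cloud("scene",d)
Q=C[200:320,290:410].reshape(-1,3)
for y in (-380,-386,-392,-400,-408,-416,-422):
    k=(abs(Q[:,0]-502)<8)&(abs(Q[:,1]-y)<2.5)&(Q[:,2]>95); print(y,k.sum(),np.median(Q[k,2]).round(1) if k.any() else None)
d0=np.load("scene1.npy");Q=cloud("scene",d0)[200:320,290:410].reshape(-1,3)
for y in (-380,-386,-392,-400,-408,-416,-422):
    k=(abs(Q[:,0]-502)<8)&(abs(Q[:,1]-y)<2.5)&(Q[:,2]>95); print("before",y,k.sum(),np.median(Q[k,2]).round(1) if k.any() else None)
E
```

```text
21.725 [ 403.1 -381.7  247. ] [ 0.52  0.54 -0.43]
-380 14 110.8
-386 12 110.5
-392 12 110.7
-400 9 112.0
-408 15 114.3
-416 33 113.8
-422 18 104.1
before -380 23 116.2
before -386 23 113.7
before -392 17 112.0
before -400 16 110.3
before -408 14 110.6
before -416 14 110.6
before -422 27 103.9
```

View pics/s23.png

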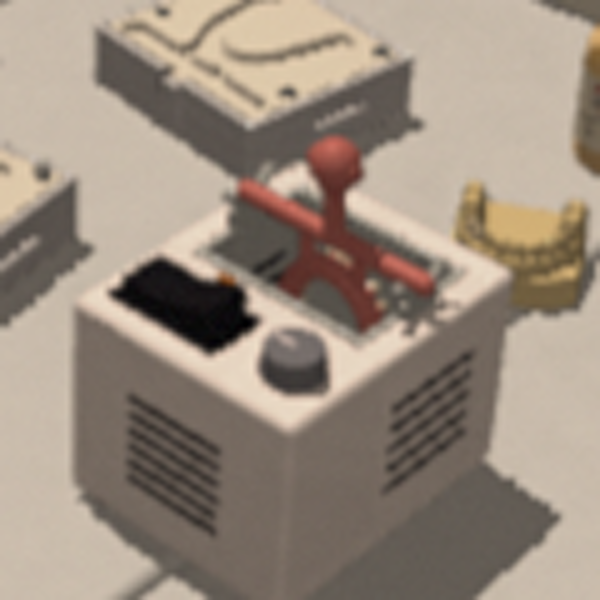

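View pics/s23f.png

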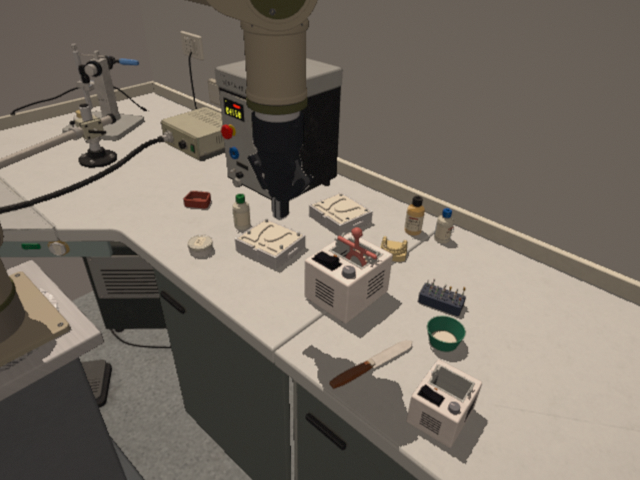

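The rocker profile has flipped: the pressed end went from 116 to 111 mm and the other end rose to 114 mm. The denture hangs unchanged, the tin and bottle stand where they were, and the robot is clear. Handing in.

```bash
python3 - <<'E'
from station import *
print(hand_in()); 
E
```

```text
the job is handed in; nothing more can be done
None
```

The job is done and handed in at about 22 s of the 58 s allowed; `hand_in` gave no verdict.

**What I did**
- I gripped the denture by its button and lifted it level out of the mould, to about 248 mm at the button.
- There I eased the grip in small steps until it swung down, and gripped it firmly again. It hung about 5° (0.09 rad) off plumb by the scene camera.
- I lowered it into the large dryer until its bar touched both V rests (about 4 N), let it go and moved clear.
- With closed fingers I then pressed the rocker to its stop (18 N, no further travel) and backed away.

**What the last checks showed**
- **Denture:** it hangs upright. The bar ends were within about 1.5 camera pixels (roughly 3 mm) of where they should be in the V rests. That final check is by eye from the scene camera only; I took no final top view, and that camera had been blocked by the arm over the dryer.
- **Rocker:** it is over. The pressed end dropped from about 116 to 111 mm, the other end rose to about 114 mm, and the lamp beside it is brighter.
- **Tin and bottle:** both stand where they were.
- **Robot:** it touched nothing, with the measured force near zero.

**What disagreed:** at the start, the two cameras differed by about 3 mm on the button's sideways position, so I aimed between them. The fingers closed with no sideways force.

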